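# Slide a plate out over the filing edge

## Task

Push the flat aluminium plate along the top of the wooden bench block, toward the block's steel-capped edge, until the red line across the plate lies right over that edge along its whole length, so that the 30 mm end is left hanging out square, ready to be filed. Push it with the fingertips only: do not lift the plate or let it tip off the block, and leave the other things on the bench where they are.

Things in the scene. Friction and masses are not known exactly. Their poses are not given: they have to be found in the camera images.
- bench_block: Brown wooden block fixed to the bench, 240 (x) x 220 (y) x 40 mm high, flat on top; origin at the centre of its underside, z up. Its -x side, turned roughly toward the robot, has a 16 mm thick steel cap flush with the wood; the outer face of the cap, 120 mm from the origin along -x, is the edge meant.
- block_edge (a point): Middle of the block's upper steel edge, 40 mm above the bench; axes as the block's: -x points out over the edge, y runs along the edge (110 mm each way).
- cover_plate: Loose flat aluminium plate lying on the block, 95 (x) x 100 (y) x 8 mm, 0.2 kg, four 8 mm holes; origin at the centre of its underside, z up. Its -x end faces the steel edge, turned up to 0.3 rad; a red line crosses it parallel to that end, 30 mm in from it (17.5 mm from the origin along -x, 65 mm from the +x end, which is the one to push).
- line_left (a point): End of the red line at the plate's +y side, on the top face; axes as the plate's.
- line_right (a point): End of the red line at the plate's -y side, on the top face; axes as the plate's.
- battery: Standing round cell, dark blue with a yellow band, 34 mm across, 62 mm tall; origin under its centre. To be left alone.
- big_nut: Grey hexagon nut lying flat, 51 x 44 x 21 mm, to the right of the block; origin under its centre. To be left alone.
- bearing: Ball bearing lying flat, 62 mm across, 16 mm high; origin under its centre. To be left alone.
- file: Flat file with a wooden handle, 290 mm long (its own y, handle to +y), 27 mm high; origin under its middle. To be left alone.

How it is judged:
At the end, for the whole second after the job is handed in: Both ends of the red line lie within 5 mm of the upright plane of the block's steel edge (and not past the ends of the edge by more than 5 mm); the plate lies flat on the block, at rest (x of line_left in the frame of block_edge between -0.005 and 0.005 m and y of line_left in the frame of block_edge between -0.115 and 0.115 m and x of line_right in the frame of block_edge between -0.005 and 0.005 m and y of line_right in the frame of block_edge between -0.115 and 0.115 m and angle between cover_plate's own z axis and vertical below 0.05 rad and height (world z) of cover_plate between 0.035 and 0.045 m and linear speed of cover_plate below 0.01 m/s); the robot touches nothing.
It fails at once if the plate is pushed with the arm or the gripper's body instead of the fingers (contact force between the arm and cover_plate above 2 N).
It fails at once if the plate is lifted off the block (height (world z) of cover_plate above 0.05 m).
It fails at once if the plate is tipped or falls off the block (angle between cover_plate's own z axis and vertical above 0.2 rad or height (world z) of cover_plate below 0.03 m).
It fails at once if the battery, nut, bearing or file is disturbed (moved more than 20 mm) (distance of any of battery, big_nut, bearing, file from where it was at the start of the episode above 0.02 m).
It also fails if it takes over 42 s, if anything falls off the work surface, if the arm or the gripper's body presses on something with over 40 N, if the wrist force passes 120 N, or if a joint passes its speed limit or range.

## Robot

A 6-joint arm with a two-finger parallel gripper is mounted at the origin on a cart in front of the work surface, level with it; the furniture and walls round the work are solid. World frame = base frame: x ahead of the robot, y to its left, z up, the work surface at z = 0. Lengths are in m, angles in rad, forces in N, time in s.
With the tool pointing down it reaches from about 0.35 to 0.775 m from the base axis. Payload 5.5 kg.
Tool frame: the origin (TCP) lies midway between the tips of the shut fingers; the grasp point (between the pads) lies 19 mm behind it; z points along the fingers, y is the line along which they close (so a half turn about z gives the same grasp; the last joint's range is limited). The gripper opens to 85 mm and grips with 20 to 120 N. Pads are 22 mm wide; open, the fingers measure 114 mm over their backs; the gripper's body (76 mm by 85 mm) begins 54 mm behind the grasp point. The pads swing forward as they close: fully open they stand 13 mm farther back than shut.
Start: joints at [1.076, 0.313, 0.046, 1.304, 0, 1.431], TCP at [0.2, 0.539, 0.231] pointing down, gripper open.
Joint ranges: [-2.76, 2.76], [-0.86, 1.69], [-1.03, 1.26], [-2.2, 2.34], [-1.47, 1.5], [-3.14, 3.14]. Speed limits (rad/s): [2.57, 2.57, 3.14, 3.14, 3.14, 3.14].

## Interface

Orientations are given as a unit quaternion [w, x, y, z].
In Python, from workcell import env gives the robot as it stands. The module is installed in compiled form; this text tells all that it offers.
- The arm moves only by the tool carry_out, never from a script. Its argument "series" is a list of rows, each an object with "delta_rot": the turn, a rotation vector about the world's x, y, z normalised to -1 to 1, where 1 is 0.1 rad, a list of three; "travel": the shift along the world's x, y, z normalised to -1 to 1, where 1 is 0.025 m, a list of three; "fingers": the closure, from -1 (fully open) to 1 (shut). In form: [{"delta_rot": [ax, ay, az], "travel": [tx, ty, tz], "fingers": fingers}, ...]. A call has 1 to 5 rows; each row shifts and turns the commanded pose from where the row before left it; what a row does not reach is not made up. A row lasts 1/8 s, in which the tool goes at most 62.5 mm and 10.7 degrees, less where a joint would pass 70% of its speed; a pose out of reach is approached as far as the arm can. A call with a number of a shift or a turn outside -1 to 1 is refused whole. A call with a gripper value outside its range is refused whole. The fingers move at their own pace and stop on an object; "squeeze" is the grip in N (left out, the last holds). Time passes only in rows, so rows that do not move let the fingers close. It gives the time, the measured TCP pose, the force, the opening and the grip force at its end, in the units of the state.
- env.get_state(): the state, without advancing time (a new reading comes with each control period).
- env.read_camera(name): name is "side" or "top"; returns a dict with "color" (400x640x3 uint8, red, green, blue), "fx", "fy", "cx", "cy" (pixels), "D" ([k1, k2, p1, p2, k3] as OpenCV has them; the pictures are not rectified), "world_from_camera" (4x4, takes a point from camera to world coordinates). Camera axes: x right, y up, looking along -z (the intrinsics and any distortion apply to the point x, -y, -z); pixel columns grow to the right and rows downward; lengths in m; the calibration is good to about 2 mm. A picture is of the moment at which its call begins. There is no depth.
- env.hand_in(): hands the job in; it is judged then, once.
The state is a dict: "clock": time; "joint_pos": joint angles; "qvel": joint speeds; "tau": joint torques, N m; "tcp_pos": TCP position; "orientation": TCP orientation; "wrist_force": force on the tool from outside, world axes, zero at the start; "ft_torque": the same for the moment, N m; "finger_gap": finger opening in m; "grip_force": force on a finger pad.
Only numpy, scipy, OpenCV 4.12 (cv2) and the standard library are available. Lean on these libraries where they do the work, as an engineer would, in place of code of your own. Each camera call takes 0.05 s, during which the arm holds its last target. There are 200 camera calls.

## Working session

There is one attempt and no reset: what is moved stays moved. The work goes in short steps, Python scripts to look and compute and a tool call to move; the robot and the scene stay as the last step left them, time stands still between calls to the robot, and variables do not carry over. Pictures are saved under pics/ and viewed, at most 10 in all, crops included, and the job is handed in when it is done.

Besides the shell and the picture viewer there is one more tool, called after "Emit:" as name(argument=value, ...), one argument or row to a line, values as JSON. carry_out: Moves the arm, as the interface text tells. Its arguments: {"type":"object","properties":{"series":{"type":"array","items":{"type":"object","properties":{"delta_rot":{"type":"array","items":{"type":"number"}},"travel":{"type":"array","items":{"type":"number"}},"fingers":{"type":"number"}}}},"squeeze":{"type":"number"}},"required":["series"]}

```bash
mkdir -p pics; cat > h.py <<'E'
import numpy as np, cv2
from workcell import env
def cam(n):
    c=env.read_camera(n); c['K']=np.array([[c['fx'],0,c['cx']],[0,c['fy'],c['cy']],[0,0,1.]]); c['D']=np.array(c['D'],float); c['T']=np.array(c['world_from_camera']); return c
def ray(c,px,z):
    p=cv2.undistortPoints(np.array(px,float).reshape(-1,1,2),c['K'],c['D'])[:,0]
    d=np.c_[p[:,0],-p[:,1],-np.ones(len(p))]@c['T'][:3,:3].T; o=c['T'][:3,3]
    return (o+d*((z-o[2])/d[:,2])[:,None])[:,:2]
def save(c,n): cv2.imwrite('pics/'+n,c['color'][:,:,::-1])
E
python3 - <<'E'
from h import *
for n in('top','side'):
    c=cam(n); save(c,n+'0.png'); print(n,c['T'].round(3).tolist(),c['fx'])
print(env.get_state())
E
```

```text
top [[0.029, 0.996, -0.083, 0.474], [-0.999, 0.03, 0.02, 0.231], [0.023, 0.083, 0.996, 1.232], [0.0, 0.0, 0.0, 1.0]] 368.7892412939862
side [[0.934, 0.155, -0.322, 0.126], [-0.357, 0.408, -0.84, -0.963], [0.001, 0.9, 0.436, 0.647], [0.0, 0.0, 0.0, 1.0]] 483.87328916966726
{'clock': 0.1, 'joint_pos': array([1.07635896e+00, 3.13946071e-01, 4.50775897e-02, 1.30357843e+00,
       1.11649836e-05, 1.43118167e+00]), 'qvel': array([-0.00064688, -0.00163419,  0.00240783, -0.00064878,  0.00106051,
        0.0021081 ]), 'tau': array([ 3.07272472e-03, -4.81723630e+01,  2.99245512e+01,  1.27651435e-02,
       -1.09335576e-04, -7.73108638e-06]), 'tcp_pos': array([0.19956575, 0.53877476, 0.23048008]), 'orientation': array([-2.62582927e-04,  1.76482101e-01,  9.84303504e-01, -7.82425691e-04]), 'wrist_force': array([-0.28061877,  0.48918346,  0.48378995]), 'ft_torque': array([-0.01682224,  0.00487224,  0.02093919]), 'grip_force': 0.0, 'finger_gap': 0.0849160843684028}
```

View pics/top0.png

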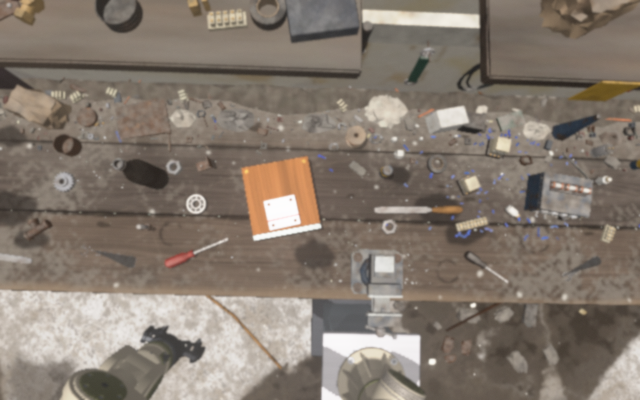

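View pics/side0.png

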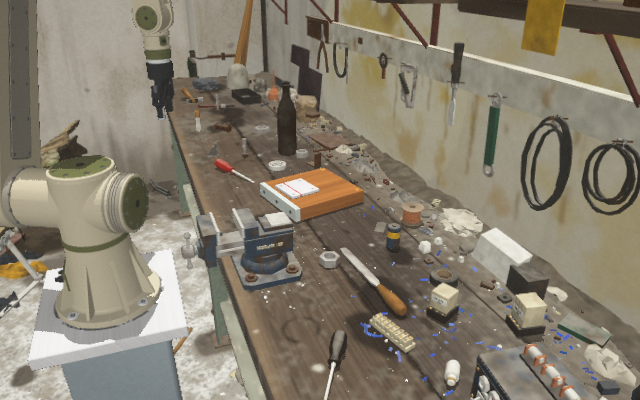

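The top view has the block at about (282,198), with its white steel edge at the bottom near row 233 and the plate at about (281,212). The vise is at (380,270) and the bottle at (147,173). I'll enlarge and measure these.

```bash
python3 - <<'E'
from h import *
t=cam('top'); s=cam('side')
a=cv2.resize(t['color'][150:245,235:330],None,fx=6,fy=6,interpolation=cv2.INTER_CUBIC)
b=cv2.resize(s['color'][160:225,250:370],None,fx=6,fy=6,interpolation=cv2.INTER_CUBIC)
cv2.imwrite('pics/ta.png',a[:,:,::-1]);cv2.imwrite('pics/sb.png',b[:,:,::-1])
print(ray(t,[[380,270],[147,173],[127,165],[240,165]],0.0))
E
```

```text
[[ 0.35864603 -0.02471461]
 [ 0.65864209  0.76288704]
 [ 0.68362976  0.83154096]
 [ 0.69565844  0.45339861]]
```

View pics/ta.png

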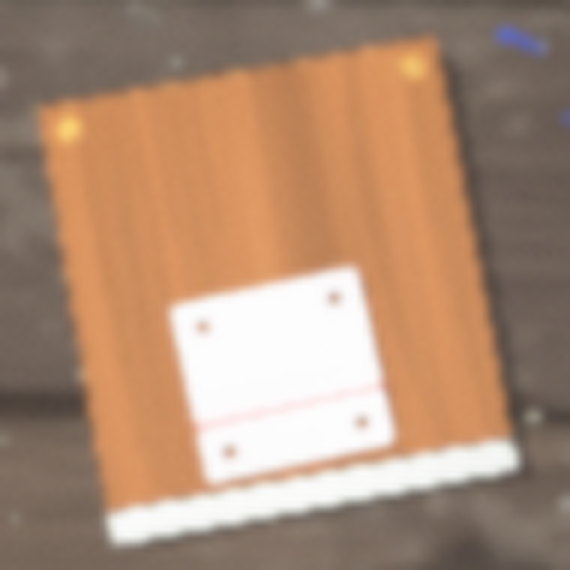

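View pics/sb.png

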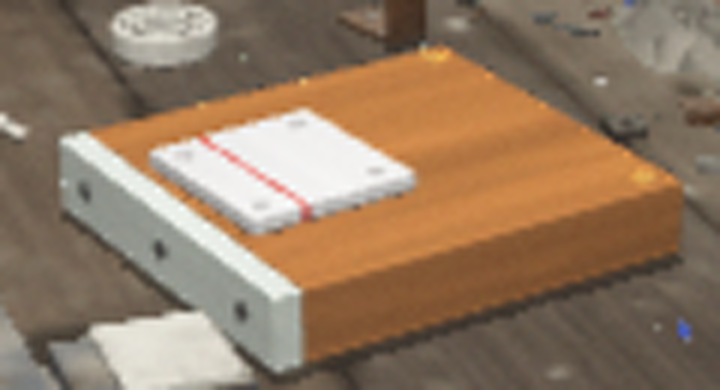

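The crops show the plate as a white square at about crop (283,375) with the red line from (197,427) to (385,385). The steel cap's outer edge runs (115,545)-(520,470). Next I'll fit rectangles in world coordinates.

```bash
cat >> h.py <<'E'
U=6
def up(c,x0,y0,x1,y1):
    a=cv2.resize(c['color'][y0:y1,x0:x1],None,fx=U,fy=U,interpolation=cv2.INTER_LINEAR)
    return a,lambda p:(np.array(p,float).reshape(-1,2)+.5)/U-.5+[x0,y0]
def big(m):
    cs,_=cv2.findContours(m.astype(np.uint8),cv2.RETR_EXTERNAL,cv2.CHAIN_APPROX_NONE)
    return sorted(cs,key=cv2.contourArea)[::-1]
def rect(w):
    r=cv2.minAreaRect((w*1000).astype(np.float32)); return r
def measure(c,box,lmin=190):
    a,f=up(c,*box); h=cv2.cvtColor(a,cv2.COLOR_RGB2HSV).astype(int); g=a.astype(int)
    wood=(h[...,0]<22)&(h[...,1]>90)&(h[...,2]>120)
    white=(h[...,1]<70)&(h[...,2]>lmin)
    red=(g[...,0]-g[...,1]>20)&(g[...,2]-g[...,1]>-15)&(g[...,0]>180)
    return a,f,wood,white,red
E
python3 - <<'E'
from h import *
c=cam('top')
a,f,wood,white,red=measure(c,(235,150,330,245))
print('wood',rect(ray(c,f(big(wood)[0]),.04)))
for k in big(white|red)[:3]:
    for z in(.04,.048): print('white',z,rect(ray(c,f(k),z)))
ys,xs=np.nonzero(red); w=ray(c,f(np.c_[xs,ys]),.048); print('red',len(w),w.min(0),w.max(0),cv2.fitLine(w.astype(np.float32),cv2.DIST_HUBER,0,.001,.001).ravel())
E
```

```text
wood ((596.8687744140625, 312.9632568359375), (223.867919921875, 226.1616973876953), 12.181803703308105)
white 0.04 ((529.7193603515625, 298.5700988769531), (125.35759735107422, 220.97262573242188), 12.335369110107422)
white 0.048 ((529.3431396484375, 298.1151123046875), (124.51592254638672, 219.4889678955078), 12.335383415222168)
red 1048 [0.46913898 0.20599154] [0.59667128 0.36463419] [ 0.44202042 -0.897005    0.53014183  0.27810597]
```

```bash
cat >> h.py <<'E'
def proj(c,P):
    T=np.linalg.inv(c['T']); q=np.array(P)@T[:3,:3].T+T[:3,3]; q=q*[1,-1,-1]
    return cv2.projectPoints(q.reshape(-1,1,3),np.zeros(3),np.zeros(3),c['K'],c['D'])[0][:,0]
def profile(c,o,th,us,vs,z):
    ex=np.array([np.cos(th),np.sin(th)]);ey=np.array([-ex[1],ex[0]])
    u,v=np.meshgrid(us,vs,indexing='ij'); P=np.array(o)+u[...,None]*ex+v[...,None]*ey
    m=proj(c,np.c_[P.reshape(-1,2),np.full(u.size,z)]).astype(np.float32).reshape(u.shape+(2,))
    return cv2.remap(c['color'],m[...,0],m[...,1],cv2.INTER_LINEAR).astype(int).mean(1).round(0).astype(int)
E
python3 - <<'E'
from h import *
for n in('top','side'):
    c=cam(n); o=(.472,.286); th=.2135
    us=np.arange(-12,26,2)/1000
    print(n)
    for vr in((-.1,-.06),(.06,.1)):
        p=profile(c,o,th,us,np.linspace(*vr,41),.04); print(vr,[(int(u*1000),*map(int,q)) for u,q in zip(us,p)])
    us=np.arange(228,252,2)/1000
    p=profile(c,o,th,us,np.linspace(-.1,.1,100),.04); print([(int(u*1000+.5),*map(int,q)) for u,q in zip(us,p)])
E
```

```text
top
(-0.1, -0.06) [(-12, 122, 109, 98), (-10, 119, 107, 97), (-8, 120, 110, 102), (-6, 137, 131, 125), (-4, 170, 168, 162), (-2, 207, 207, 203), (0, 231, 233, 229), (2, 242, 243, 240), (4, 245, 246, 244), (6, 246, 247, 245), (8, 245, 245, 243), (10, 241, 240, 236), (12, 233, 225, 216), (14, 224, 200, 182), (16, 216, 173, 145), (18, 212, 155, 116), (20, 211, 148, 103), (22, 211, 145, 98), (24, 211, 145, 97)]
(0.06, 0.1) [(-12, 125, 109, 96), (-10, 123, 108, 97), (-8, 124, 112, 102), (-6, 142, 134, 127), (-4, 175, 172, 166), (-2, 211, 211, 207), (0, 236, 237, 233), (2, 245, 246, 244), (4, 249, 249, 247), (6, 250, 250, 248), (8, 249, 249, 247), (10, 245, 244, 240), (12, 237, 230, 221), (14, 226, 204, 186), (16, 217, 175, 147), (18, 212, 155, 117), (20, 211, 148, 103), (22, 211, 145, 98), (24, 211, 145, 97)]
[(228, 210, 145, 93), (230, 209, 143, 92), (232, 204, 140, 92), (234, 193, 136, 92), (236, 176, 128, 93), (238, 156, 119, 93), (240, 138, 113, 95), (242, 127, 109, 96), (244, 123, 108, 97), (246, 122, 108, 98), (248, 122, 109, 99), (250, 121, 108, 99)]
side
(-0.1, -0.06) [(-12, 149, 
[... 330 characters left out ...]
132, 74), (22, 200, 132, 74), (24, 200, 132, 74)]
(0.06, 0.1) [(-12, 133, 132, 121), (-10, 137, 137, 128), (-8, 142, 144, 135), (-6, 152, 156, 148), (-4, 172, 176, 168), (-2, 200, 205, 197), (0, 222, 226, 219), (2, 229, 233, 227), (4, 230, 234, 228), (6, 231, 234, 228), (8, 231, 234, 227), (10, 228, 227, 218), (12, 216, 204, 185), (14, 202, 169, 135), (16, 195, 142, 95), (18, 194, 131, 77), (20, 194, 128, 72), (22, 193, 128, 72), (24, 193, 129, 74)]
[(228, 198, 132, 71), (230, 196, 130, 71), (232, 191, 127, 72), (234, 179, 122, 73), (236, 158, 113, 74), (238, 131, 101, 74), (240, 112, 93, 75), (242, 103, 90, 76), (244, 101, 89, 76), (246, 101, 90, 77), (248, 102, 90, 78), (250, 102, 91, 78)]
```

```bash
cat >> h.py <<'E'
O=np.array([.4690,.2854]); TH=.2135
R=np.array([[np.cos(TH),-np.sin(TH)],[np.sin(TH),np.cos(TH)]])  # world = O+R@b
def plate(c,box,umin=.02,z=.048):
    """plate rect and red line in block-edge coords (mm)"""
    a,f=up(c,*box); g=a.astype(int); H,W=a.shape[:2]
    X,Y=np.meshgrid(np.arange(W),np.arange(H)); P=np.c_[X.ravel(),Y.ravel()]
    b=((ray(c,f(P),z)-O)@R).reshape(H,W,2)
    m=(g[...,2]>172)&(b[...,0]>umin)
    k=big(m)[0]; pts=b[k[:,0,1],k[:,0,0]]
    inside=np.zeros((H,W),np.uint8); cv2.drawContours(inside,[cv2.convexHull(k)],-1,1,-1)
    inside=cv2.erode(inside,np.ones((7,7)))>0
    red=inside&(g[...,0]-g[...,1]>22)&(abs(g[...,1]-g[...,2])<16)
    q=b[red]; 
    d=cv2.fitLine((q*1000).astype(np.float32),cv2.DIST_HUBER,0,.01,.01).ravel() if len(q)>20 else None
    return rect(pts),d,len(q),(q.min(0),q.max(0)) if len(q) else None
E
python3 - <<'E'
from h import *
print(plate(cam('top'),(235,150,330,245)));print(plate(cam('side'),(250,160,370,225)))
E
```

```text
(((72.09525299072266, 4.242908477783203), (100.89769744873047, 104.51530456542969), 2.1760640144348145), array([ 5.2268237e-02, -9.9863309e-01,  5.2771370e+01,  1.3261440e+01],
      dtype=float32), 285, (array([ 0.02172535, -0.04698358]), array([0.12092819, 0.05571945])))
(((72.15863037109375, -0.776580810546875), (98.90487670898438, 112.17539978027344), 1.212221622467041), array([ 2.3430662e-02, -9.9972546e-01,  5.5773876e+01, -2.5054715e+00],
      dtype=float32), 1351, (array([ 0.0486484 , -0.05406228]), array([0.06138901, 0.05075503])))
```

```bash
cat >> h.py <<'E'
def redprof(c,u0,v0,vr=((-40,-20),(-10,10),(20,40)),slope=0.,half=12):
    """red line u (mm, block-edge coords) near v bands, by redness-weighted centroid"""
    us=np.arange(u0-half,u0+half+.1,.5)/1000; out=[]
    for a,b in vr:
        vm=(a+b)/2; o=O+R@np.array([-slope*vm/1000,v0/1000+vm/1000])
        p=profile(c,o,TH,us,np.linspace(a-vm,b-vm,41)/1000,.048)
        s=(p[:,0]-p[:,1]).astype(float); s-=np.percentile(s,30); s[s<.3*s.max()]=0
        out.append((v0+vm, round(float((us*1000*s).sum()/s.sum()-slope*vm),2), s.max()))
    return out
E
python3 - <<'E'
from h import *
for n in('top','side'):
    c=cam(n)
    print(n,redprof(c,54.5,3,slope=.03))
    us=np.arange(15,130,3)/1000
    p=profile(c,O+R@np.array([0,.003]),TH,us,np.linspace(-.025,.025,41),.048); print([(int(u*1000+.5),*map(int,q)) for u,q in zip(us,p)])
    p=profile(c,O+R@np.array([.08,.003]),TH+np.pi/2,np.arange(-70,71,3)/1000,np.linspace(-.02,.02,41),.048);print([(int(v),int(q[2])) for v,q in zip(np.arange(-70,71,3)+3,p)])
E
```

```text
top [(-27.0, 56.08, np.float64(12.0)), (3.0, 54.97, np.float64(13.0)), (33.0, 53.81, np.float64(14.0))]
[(15, 237, 229, 220), (18, 221, 191, 169), (21, 217, 175, 150), (24, 230, 208, 196), (27, 247, 241, 239), (30, 252, 251, 251), (33, 253, 252, 252), (36, 253, 252, 253), (39, 253, 252, 253), (42, 253, 253, 253), (45, 253, 253, 253), (48, 253, 252, 252), (51, 253, 248, 248), (54, 253, 240, 240), (57, 253, 243, 243), (60, 253, 250, 250), (63, 253, 252, 252), (66, 253, 252, 252), (69, 253, 252, 252), (72, 253, 252, 253), (75, 253, 253, 253), (78, 254, 253, 253), (81, 254, 253, 254), (84, 254, 253, 253), (87, 254, 253, 253), (90, 253, 253, 253), (93, 253, 253, 253), (96, 253, 253, 253), (99, 253, 253, 253), (102, 253, 253, 253), (105, 253, 253, 253), (108, 253, 253, 253), (111, 254, 253, 253), (114, 253, 252, 252), (117, 251, 248, 246), (120, 243, 227, 216), (123, 228, 186, 156), (126, 217, 156, 113), (129, 213, 147, 99)]
[(-67, 96), (-64, 95), (-61, 95), (-58, 96), (-55, 97), (-52, 105), (-49, 143), (-46, 205), (-43, 243), (-40, 251), (-37, 253), (-34, 253), (-31, 253), (-28, 253), (-2
[... 1120 characters left out ...]
08, 242, 241, 240), (111, 242, 241, 240), (114, 242, 240, 238), (117, 239, 233, 227), (120, 229, 205, 183), (123, 212, 161, 116), (126, 203, 136, 80), (129, 202, 133, 74)]
[(-67, 75), (-64, 83), (-61, 103), (-58, 136), (-55, 166), (-52, 181), (-49, 191), (-46, 208), (-43, 228), (-40, 237), (-37, 240), (-34, 240), (-31, 239), (-28, 240), (-25, 241), (-22, 239), (-19, 239), (-16, 239), (-13, 239), (-10, 239), (-7, 240), (-4, 239), (-1, 240), (2, 240), (5, 239), (8, 239), (11, 239), (14, 239), (17, 239), (20, 239), (23, 238), (26, 238), (29, 238), (32, 237), (35, 237), (38, 237), (41, 237), (44, 237), (47, 235), (50, 225), (53, 196), (56, 148), (59, 100), (62, 76), (65, 71), (68, 71), (71, 72)]
```

Emit:
carry_out(
  series=[
    {"travel": [1,-0.5,0],"delta_rot": [0,0,0.4],"fingers": -0.4},
    {"travel": [1,-0.5,0],"delta_rot": [0,0,0.4],"fingers": -0.4},
    {"travel": [1,-0.5,0],"delta_rot": [0,0,0.4],"fingers": -0.4},
    {"travel": [1,-0.5,0],"delta_rot": [0,0,0.4],"fingers": -0.4},
    {"travel": [1,-0.5,0],"delta_rot": [0,0,0.4],"fingers": -0.4},
  ],
)

```text
clock: 1.18
tcp_pos: [0.3256, 0.4763, 0.2314]
orientation: [0.0, 0.077, 0.997, 0.0]
wrist_force: [0.3, -0.0, -0.5]
finger_gap: 0.0598
grip_force: 0.0
```

Emit:
carry_out(
  series=[
    {"travel": [1,-0.5,0],"delta_rot": [0,0,0.4],"fingers": -0.4},
    {"travel": [1,-0.5,0],"delta_rot": [0,0,0.4],"fingers": -0.4},
    {"travel": [1,-0.5,0],"delta_rot": [0,0,0.4],"fingers": -0.4},
    {"travel": [1,-0.5,0],"delta_rot": [0,0,0.4],"fingers": -0.4},
    {"travel": [1,-0.5,0],"delta_rot": [0,0,0.4],"fingers": -0.4},
  ],
)

```text
clock: 1.8
tcp_pos: [0.4506, 0.4138, 0.2314]
orientation: [0.0, -0.023, 1.0, 0.0]
wrist_force: [0.1, -0.5, -0.1]
finger_gap: 0.0597
grip_force: 0.0
```

Emit:
carry_out(
  series=[
    {"travel": [1,-0.5,0],"delta_rot": [0,0,0.4],"fingers": -0.4},
    {"travel": [1,-0.5,0],"delta_rot": [0,0,0.4],"fingers": -0.4},
    {"travel": [1,-0.5,0],"delta_rot": [0,0,0.4],"fingers": -0.4},
    {"travel": [1,-0.5,0],"delta_rot": [0,0,0.4],"fingers": -0.4},
    {"travel": [0,0,0],"delta_rot": [0,0,0],"fingers": -0.4},
  ],
)

```text
clock: 2.42
tcp_pos: [0.5514, 0.3631, 0.2307]
orientation: [-0.0, -0.101, 0.995, -0.0]
wrist_force: [-0.4, 0.8, 1.2]
finger_gap: 0.0598
grip_force: 0.0
```

Emit:
carry_out(
  series=[
    {"travel": [1,-0.7,0],"delta_rot": [0,0,0.11],"fingers": -0.4},
    {"travel": [1,-0.7,0],"delta_rot": [0,0,0],"fingers": -0.4},
    {"travel": [0.5,-0.3,-1],"delta_rot": [0,0,0],"fingers": -0.4},
    {"travel": [0,0,-1],"delta_rot": [0,0,0],"fingers": -0.4},
    {"travel": [0,0,-1],"delta_rot": [0,0,0],"fingers": -0.4},
  ],
)

```text
clock: 3.05
tcp_pos: [0.6117, 0.3221, 0.1556]
orientation: [-0.0, -0.108, 0.994, 0.0]
wrist_force: [-0.3, 0.5, 0.1]
finger_gap: 0.0598
grip_force: 0.0
```

Emit:
carry_out(
  series=[
    {"travel": [0,0,-1],"delta_rot": [0,0,0],"fingers": -0.4},
    {"travel": [0,0,-1],"delta_rot": [0,0,0],"fingers": -0.4},
    {"travel": [0,0,-1],"delta_rot": [0,0,0],"fingers": -0.4},
    {"travel": [0,0,-0.6],"delta_rot": [0,0,0],"fingers": -0.4},
    {"travel": [0,0,0],"delta_rot": [0,0,0],"fingers": -0.4},
  ],
)

```text
clock: 3.68
tcp_pos: [0.6109, 0.3218, 0.0651]
orientation: [-0.001, -0.108, 0.994, -0.0]
wrist_force: [0.4, 1.1, 0.0]
finger_gap: 0.0598
grip_force: 0.0
```

```bash
python3 - <<'E'
from h import *
st=env.get_state(); print((st['tcp_pos'][:2]-O)@R,st['tcp_pos'],st['orientation'],st['wrist_force'])
s=cam('side'); t=cam('top')
b=cv2.resize(s['color'][100:225,250:370],None,fx=5,fy=4.6,interpolation=cv2.INTER_CUBIC)
cv2.imwrite('pics/s2.png',b[:,:,::-1])
E
```

```text
[0.14641852 0.0054759 ] [0.61093389 0.32177498 0.06513563] [-1.31150134e-03 -1.08101770e-01  9.94138937e-01 -2.48240407e-04] [0.43306197 1.12614183 0.0120247 ]
```

View pics/s2.png

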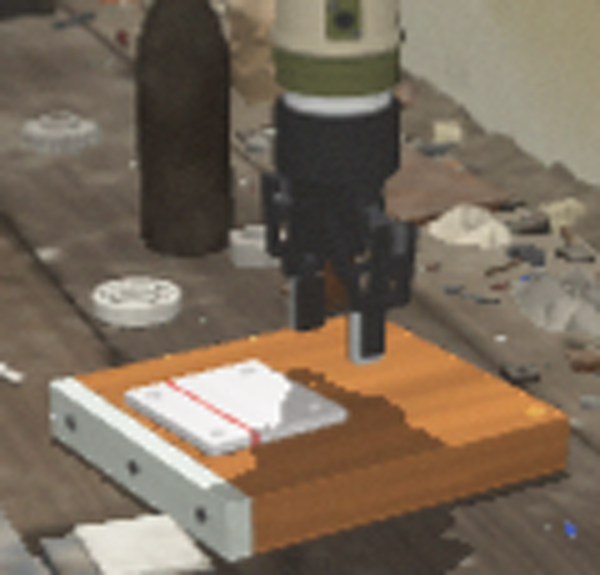

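The right fingertip is at crop (368,358), clear behind the plate's back end near (345,415), and both fingers are above the wood. I'll lower it in small steps to touch the wood.

Emit:
carry_out(
  series=[
    {"travel": [0,-0.08,-0.4],"delta_rot": [0,0,-0.03],"fingers": -0.4},
    {"travel": [0,0,-0.4],"delta_rot": [0,0,0],"fingers": -0.4},
    {"travel": [0,0,0],"delta_rot": [0,0,0],"fingers": -0.4},
  ],
)

```text
clock: 4.15
tcp_pos: [0.6114, 0.3192, 0.045]
orientation: [-0.001, -0.106, 0.994, -0.0]
wrist_force: [-0.5, -0.1, -0.1]
finger_gap: 0.0597
grip_force: 0.0
```

Emit:
carry_out(
  series=[
    {"travel": [0,0,-0.08],"delta_rot": [0,0,0],"fingers": -0.4},
    {"travel": [0,0,0],"delta_rot": [0,0,0],"fingers": -0.4},
  ],
)

```text
clock: 4.4
tcp_pos: [0.6124, 0.3197, 0.0443]
orientation: [0.0, -0.106, 0.994, 0.0]
wrist_force: [-0.4, 0.2, -0.1]
finger_gap: 0.0598
grip_force: 0.0
```

Emit:
carry_out(
  series=[
    {"travel": [0,0,-0.08],"delta_rot": [0,0,0],"fingers": -0.4},
    {"travel": [0,0,0],"delta_rot": [0,0,0],"fingers": -0.4},
  ],
)

```text
clock: 4.65
tcp_pos: [0.6122, 0.3197, 0.0423]
orientation: [-0.0, -0.106, 0.994, 0.0]
wrist_force: [0.4, -0.5, 0.5]
finger_gap: 0.06
grip_force: 0.0
```

Emit:
carry_out(
  series=[
    {"travel": [0,0,-0.08],"delta_rot": [0,0,0],"fingers": -0.4},
    {"travel": [0,0,0],"delta_rot": [0,0,0],"fingers": -0.4},
  ],
)

```text
clock: 4.9
tcp_pos: [0.6121, 0.3197, 0.0401]
orientation: [-0.0, -0.106, 0.994, -0.0]
wrist_force: [1.4, 0.7, 0.4]
finger_gap: 0.0599
grip_force: 0.0
```

Emit:
carry_out(
  series=[
    {"travel": [0,0,-0.06],"delta_rot": [0,0,0],"fingers": -0.4},
    {"travel": [0,0,0],"delta_rot": [0,0,0],"fingers": -0.4},
  ],
)

```text
clock: 5.15
tcp_pos: [0.6121, 0.3197, 0.0386]
orientation: [-0.0, -0.106, 0.994, 0.0]
wrist_force: [0.2, -0.0, 0.3]
finger_gap: 0.0601
grip_force: 0.0
```

Emit:
carry_out(
  series=[
    {"travel": [0,0,-0.06],"delta_rot": [0,0,0],"fingers": -0.4},
    {"travel": [0,0,0],"delta_rot": [0,0,0],"fingers": -0.4},
  ],
)

```text
clock: 5.4
tcp_pos: [0.6122, 0.3197, 0.0371]
orientation: [-0.0, -0.106, 0.994, 0.0]
wrist_force: [0.3, -0.3, -0.2]
finger_gap: 0.0602
grip_force: 0.0
```

Emit:
carry_out(
  series=[
    {"travel": [0,0,-0.06],"delta_rot": [0,0,0],"fingers": -0.4},
    {"travel": [0,0,0],"delta_rot": [0,0,0],"fingers": -0.4},
  ],
)

```text
clock: 5.65
tcp_pos: [0.6122, 0.3197, 0.0357]
orientation: [-0.0, -0.106, 0.994, 0.0]
wrist_force: [0.5, 0.4, 0.3]
finger_gap: 0.06
grip_force: 0.0
```

Emit:
carry_out(
  series=[
    {"travel": [0,0,-0.04],"delta_rot": [0,0,0],"fingers": -0.4},
    {"travel": [0,0,0],"delta_rot": [0,0,0],"fingers": -0.4},
  ],
)

```text
clock: 5.9
tcp_pos: [0.6124, 0.3197, 0.0351]
orientation: [0.0, -0.106, 0.994, 0.0]
wrist_force: [-0.5, 0.3, 1.4]
finger_gap: 0.0597
grip_force: 0.9
```

Emit:
carry_out(
  series=[
    {"travel": [0,0,-0.04],"delta_rot": [0,0,0],"fingers": -0.4},
    {"travel": [0,0,0],"delta_rot": [0,0,0],"fingers": -0.4},
  ],
)

```text
clock: 6.15
tcp_pos: [0.6124, 0.3198, 0.0351]
orientation: [0.0, -0.106, 0.994, 0.0]
wrist_force: [-2.5, -1.3, 6.9]
finger_gap: 0.0594
grip_force: 3.4
```

Emit:
carry_out(
  series=[
    {"travel": [0,0,0.16],"delta_rot": [0,0,0],"fingers": -0.4},
    {"travel": [-0.235,-0.051,0],"delta_rot": [0,0,0],"fingers": -0.4},
    {"travel": [-0.235,-0.051,0],"delta_rot": [0,0,0],"fingers": -0.4},
    {"travel": [-0.117,-0.025,0],"delta_rot": [0,0,0],"fingers": -0.4},
    {"travel": [-0.117,-0.025,0],"delta_rot": [0,0,0],"fingers": -0.4},
  ],
)

```text
clock: 6.78
tcp_pos: [0.5946, 0.3158, 0.0378]
orientation: [0.0, -0.106, 0.994, -0.0]
wrist_force: [0.4, 0.4, -0.8]
finger_gap: 0.0598
grip_force: 0.4
```

Emit:
carry_out(
  series=[
    {"travel": [-0.117,-0.025,0],"delta_rot": [0,0,0],"fingers": -0.4},
    {"travel": [-0.117,-0.025,0],"delta_rot": [0,0,0],"fingers": -0.4},
    {"travel": [-0.117,-0.025,0],"delta_rot": [0,0,0],"fingers": -0.4},
    {"travel": [-0.117,-0.025,0],"delta_rot": [0,0,0],"fingers": -0.4},
    {"travel": [0,0,0],"delta_rot": [0,0,0],"fingers": -0.4},
  ],
)

```text
clock: 7.4
tcp_pos: [0.5826, 0.3134, 0.0379]
orientation: [-0.0, -0.106, 0.994, 0.0]
wrist_force: [-0.4, 0.5, -0.4]
finger_gap: 0.0601
grip_force: 0.0
```

```bash
python3 - <<'E'
from h import *
st=env.get_state(); print((st['tcp_pos'][:2]-O)@R,st['tcp_pos'],st['wrist_force'])
s=cam('side'); t=cam('top')
for c in(s,t): print(redprof(c,48,3,slope=.03,half=14))
b=cv2.resize(s['color'][130:225,250:370],None,fx=5,fy=5,interpolation=cv2.INTER_CUBIC)
cv2.imwrite('pics/s3.png',b[:,:,::-1])
E
```

```text
[0.11689797 0.00325927] [0.58255326 0.31335382 0.03785597] [-0.41314668  0.46161018 -0.39493151]
[(-27.0, 42.43, np.float64(60.0)), (3.0, 41.98, np.float64(56.0)), (33.0, 42.74, np.float64(67.2))]
[(-27.0, 42.4, np.float64(1.0)), (3.0, 45.8, np.float64(1.0)), (33.0, nan, np.float64(0.0))]h.py:55: RuntimeWarning: invalid value encountered in scalar divide
  out.append((v0+vm, round(float((us*1000*s).sum()/s.sum()-slope*vm),2), s.max()))
```

View pics/s3.png

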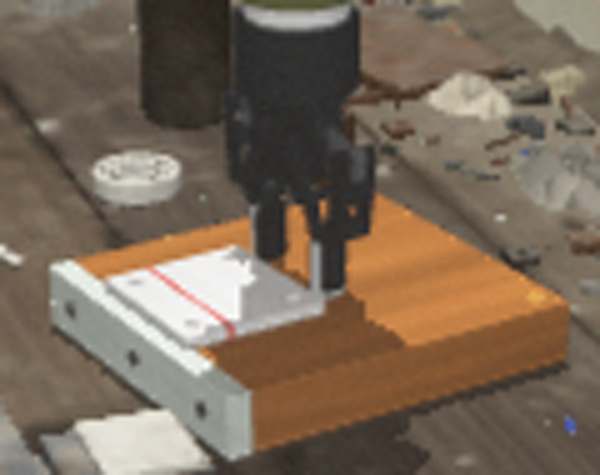

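The plate is now square: the red line, from about (152,270) to (232,330) in the crop, runs parallel to the steel edge, and both fingertips are behind the plate. It has about 42 mm left to go.

Emit:
carry_out(
  series=[
    {"travel": [-0.156,-0.034,0],"delta_rot": [0,0,0],"fingers": -0.4},
    {"travel": [-0.156,-0.034,0],"delta_rot": [0,0,0],"fingers": -0.4},
    {"travel": [-0.156,-0.034,0],"delta_rot": [0,0,0],"fingers": -0.4},
    {"travel": [-0.156,-0.034,0],"delta_rot": [0,0,0],"fingers": -0.4},
    {"travel": [-0.156,-0.034,0],"delta_rot": [0,0,0],"fingers": -0.4},
  ],
)

```text
clock: 8.12
tcp_pos: [0.5632, 0.3091, 0.0378]
orientation: [-0.0, -0.106, 0.994, 0.0]
wrist_force: [1.4, 0.5, -0.2]
finger_gap: 0.0601
grip_force: 0.5
```

Emit:
carry_out(
  series=[
    {"travel": [-0.156,-0.034,0],"delta_rot": [0,0,0],"fingers": -0.4},
    {"travel": [-0.156,-0.034,0],"delta_rot": [0,0,0],"fingers": -0.4},
    {"travel": [-0.156,-0.034,0],"delta_rot": [0,0,0],"fingers": -0.4},
    {"travel": [-0.078,-0.017,0],"delta_rot": [0,0,0],"fingers": -0.4},
    {"travel": [0,0,0],"delta_rot": [0,0,0],"fingers": -0.4},
  ],
)

```text
clock: 8.75
tcp_pos: [0.5494, 0.3061, 0.0378]
orientation: [-0.0, -0.106, 0.994, -0.0]
wrist_force: [-0.2, -0.6, -0.2]
finger_gap: 0.0598
grip_force: 0.0
```

```bash
python3 - <<'E'
from h import *
st=env.get_state(); print((st['tcp_pos'][:2]-O)@R,st['tcp_pos'],st['wrist_force'],st['orientation'])
for n in('side','top'): print(redprof(cam(n),8,3,slope=.0,half=12))
E
```

```text
[0.08299679 0.0032276 ] [0.54942851 0.30613982 0.03779383] [-0.19729034 -0.56496197 -0.20003297] [-2.67050957e-04 -1.06459264e-01  9.94317029e-01 -2.92052530e-06]
[(-27.0, 8.1, np.float64(68.0)), (3.0, 8.05, np.float64(68.0)), (33.0, 8.29, np.float64(66.0))]
[(-27.0, nan, np.float64(0.0)), (3.0, 8.83, np.float64(1.0)), (33.0, 8.61, np.float64(1.0))]h.py:55: RuntimeWarning: invalid value encountered in scalar divide
  out.append((v0+vm, round(float((us*1000*s).sum()/s.sum()-slope*vm),2), s.max()))
```

Emit:
carry_out(
  series=[
    {"travel": [-0.1,-0.022,0],"delta_rot": [0,0,0],"fingers": -0.4},
    {"travel": [-0.1,-0.022,0],"delta_rot": [0,0,0],"fingers": -0.4},
    {"travel": [-0.1,-0.022,0],"delta_rot": [0,0,0],"fingers": -0.4},
    {"travel": [0,0,0],"delta_rot": [0,0,0],"fingers": -0.4},
  ],
)

```text
clock: 9.35
tcp_pos: [0.5419, 0.3044, 0.0378]
orientation: [-0.0, -0.106, 0.994, 0.0]
wrist_force: [-0.3, -0.3, -0.3]
finger_gap: 0.0599
grip_force: 0.0
```

Emit:
carry_out(
  series=[
    {"travel": [0.235,0.051,0],"delta_rot": [0,0,0],"fingers": -0.4},
    {"travel": [0.47,0.1,0.1],"delta_rot": [0,0,0],"fingers": -0.4},
    {"travel": [0.9,0.2,1],"delta_rot": [0,0,0],"fingers": -0.4},
    {"travel": [1,0.3,1],"delta_rot": [0,0,0],"fingers": -0.4},
    {"travel": [0.5,1,0.5],"delta_rot": [0,0,0],"fingers": -0.4},
  ],
)

```text
clock: 9.98
tcp_pos: [0.6232, 0.3455, 0.1049]
orientation: [0.002, -0.105, 0.994, 0.0]
wrist_force: [-0.1, 0.9, -0.5]
finger_gap: 0.0602
grip_force: 0.0
```

Emit:
carry_out(
  series=[
    {"travel": [0,1,0.5],"delta_rot": [0,0,0],"fingers": -0.4},
    {"travel": [0,1,1],"delta_rot": [0,0,0],"fingers": -0.4},
    {"travel": [0,1,1],"delta_rot": [0,0,0],"fingers": -0.4},
    {"travel": [0,1,0],"delta_rot": [0,0,0],"fingers": -0.4},
    {"travel": [0,0,0],"delta_rot": [0,0,0],"fingers": -0.4},
  ],
)

```text
clock: 10.6
tcp_pos: [0.6202, 0.4478, 0.1652]
orientation: [0.0, -0.108, 0.994, 0.0]
wrist_force: [0.3, -0.0, -0.6]
finger_gap: 0.0596
grip_force: 0.0
```

```bash
python3 - <<'E'
from h import *
t=cam('top');s=cam('side')
for c in(s,t): print(redprof(c,0,3,half=12))
us=np.arange(-40,80,4)/1000
p=profile(t,O+R@np.array([0,.003]),TH,us,np.linspace(-.03,.03,41),.048); print([(int(round(u*1000)),int(q[2])) for u,q in zip(us,p)])
us=np.arange(-12,26,2)/1000
for vr in((-.1,-.06),(.065,.1)): print([(int(round(u*1000)),int(q[2])) for u,q in zip(us,profile(s,O,TH,us,np.linspace(*vr,41),.04))])
b=np.hstack([cv2.resize(s['color'][150:230,250:330],(400,400)),cv2.resize(t['color'][150:245,235:330],(400,400))])
cv2.imwrite('pics/s4.png',b[:,:,::-1])
E
```

```text
[(-27.0, 0.63, np.float64(52.0)), (3.0, 0.5, np.float64(64.0)), (33.0, 0.75, np.float64(62.0))]
[(-27.0, -0.24, np.float64(25.0)), (3.0, -0.06, np.float64(19.0)), (33.0, -0.43, np.float64(20.0))]
[(-40, 93), (-36, 97), (-32, 151), (-28, 214), (-24, 230), (-20, 229), (-16, 228), (-12, 229), (-8, 229), (-4, 219), (0, 205), (4, 217), (8, 223), (12, 222), (16, 219), (20, 217), (24, 216), (28, 214), (32, 209), (36, 205), (40, 203), (44, 201), (48, 198), (52, 196), (56, 194), (60, 186), (64, 150), (68, 95), (72, 69), (76, 66)]
[(-12, 145), (-10, 146), (-8, 146), (-6, 146), (-4, 145), (-2, 145), (0, 147), (2, 145), (4, 141), (6, 139), (8, 138), (10, 137), (12, 134), (14, 123), (16, 96), (18, 68), (20, 53), (22, 49), (24, 48)]
[(-12, 131), (-10, 138), (-8, 146), (-6, 154), (-4, 164), (-2, 178), (0, 198), (2, 219), (4, 228), (6, 225), (8, 214), (10, 211), (12, 215), (14, 206), (16, 174), (18, 137), (20, 115), (22, 110), (24, 112)]
```

View pics/s4.png

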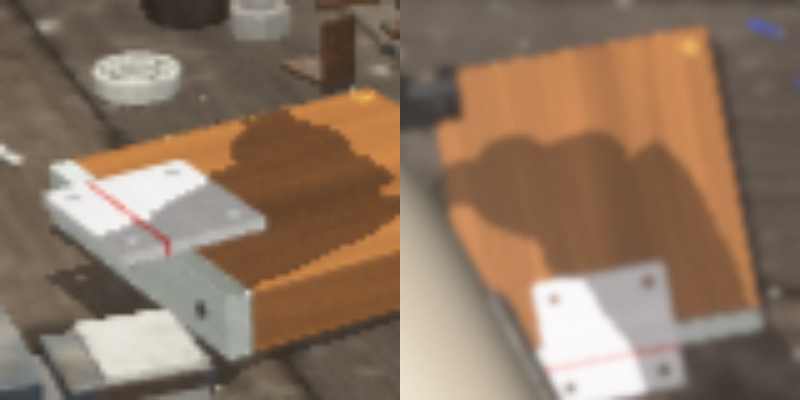

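The two views put the red line within 1 mm of the edge along its length: side view crop (90,183)-(168,243), top view crop (545,370)-(680,345). The plate lies flat and the arm is clear of it, so I'll hand in.

```bash
python3 -c "
from workcell import env
print(env.hand_in())"
```

```text
the job is handed in; nothing more can be done
None
```

The plate was pushed square to the steel edge with the fingertips, and both cameras put the red line within 1 mm of the edge along its length; the job is handed in, but no verdict came back.

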